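# Gather the casting kit into its tray

### The arm

A 6-joint arm with a two-finger parallel gripper is mounted at the origin on a cart in front of the work surface, level with it; the furniture and walls round the work are solid. World frame = base frame: x ahead of the robot, y to its left, z up, the work surface at z = 0. Lengths are in m, angles in rad, forces in N, time in s.
With the tool pointing down it reaches from about 0.35 to 0.975 m from the base axis. Payload 4.9 kg.
Tool frame: the origin (TCP) lies at the very end of the fingers, on their centre line; the grasp point (between the pads) lies 19 mm behind it; z points along the fingers, y is the line along which they close (so a half turn about z gives the same grasp; the last joint's range is limited). The gripper opens to 85 mm and grips with 20 to 120 N. Pads are 22 mm wide; open, the fingers measure 114 mm over their backs; the gripper's body (76 mm by 85 mm) begins 54 mm behind the grasp point. The pads swing forward as they close: fully open they stand 13 mm farther back than shut.
Start: joints at [1.021, 0.053, 1.613, -0, 1.476, -0.119], TCP at [0.261, 0.568, 0.201] pointing down, gripper open.
Joint ranges: [-3.01, 3.01], [-1.01, 2.22], [0.06, 2.58], [-1.02, 4.17], [0.09, 2.62], [-3.14, 3.14]. Speed limits (rad/s): [2.57, 2.57, 3.14, 3.14, 3.14, 3.14].

### API

Orientations are given as [roll, pitch, yaw] about the fixed x, y, z axes, in that order (R = Rz(yaw) Ry(pitch) Rx(roll)).
In Python, from station import status, capture, job gives the robot as it stands. The module is installed in compiled form; this text tells all that it offers.
- The arm moves only by the shell command python3 -m inch 'ROWS' [OPENING] [FORCE]. ROWS is JSON, a list that holds one entry, the list of rows, each a list of 4 numbers: the shift along the tool's x, y, z in mm, then the turn about the tool's z in degrees. In form: [[[dx, dy, dz, twist], ...]]. A call has 1 to 12 rows; each row shifts and turns the commanded pose from where the row before left it, along the tool's axes as they then stand; what a row does not reach is not made up. A row lasts 1/8 s, in which the tool goes at most 62.5 mm and 10.7 degrees, less where a joint would pass 70% of its speed; a pose out of reach is approached as far as the arm can. A call with a gripper value outside its range is refused whole. OPENING is the gripper command: -1 is shut, 1 is fully open, values between are in proportion, set as the call begins (- or left out, the last holds). The fingers move at their own pace and stop on an object; FORCE is the grip in N (left out, the last holds). Time passes only in rows, so rows that do not move let the fingers close. It gives the time, the measured TCP pose, the force, the opening and the grip force at its end, in the units of the state.
- status.state(): the state, without advancing time (a new reading comes with each control period).
- capture(name): name is "scene" or "top" or "wrist"; returns a dict with "color" (480x640x3 uint8, red, green, blue), "fx", "fy", "cx", "cy" (pixels), "extrinsics" (4x4, takes a point from camera to world coordinates). Camera axes: x right, y down, z forward; pixel columns grow to the right and rows downward; lengths in m; the calibration is good to about 2 mm. A picture is of the moment at which its call begins. There is no depth.
- job.finish_job(): hands the job in; it is judged then, once.
The state is a dict: "time_s": time; "q": joint angles; "joint_velocities": joint speeds; "joint_efforts": joint torques, N m; "eef_pos": TCP position; "eef_rot": TCP orientation; "wrist_force": force on the tool from outside, world axes, zero at the start; "moment": the same for the moment, N m; "gripper_width": finger opening in m; "grasp_force": force on a finger pad.
Only numpy, scipy, OpenCV 4.12 (cv2) and the standard library are available. Lean on these libraries where they do the work, as an engineer would, in place of code of your own. Each camera call takes 0.05 s, during which the arm holds its last target. There are 200 camera calls.

### The job

From the things standing on the open worktop in front of the robot, gather the casting kit into the metal tray, each piece upright in the nest made for it: the smaller of the two casting rings in the larger round nest, the short beige crucible in the smaller round nest, the dropper bottle in the square nest and the timer in the oblong nest, its width along the nest, facing either way. The larger casting ring and the tall measuring cup beside them are not part of the kit: leave them standing where they are. The similar pieces in store at the far left, beyond the pliers, the brass flask and the blue bur block, are not wanted either.

Things in the scene. Friction and masses are not known exactly. Their poses are not given: they have to be found in the camera images.
- small_ring: The smaller of two grey metal casting rings: a plain cylinder (solid to the fingers), diameter 55 mm, height 55 mm, about 90 g. Loose, upright on the open worktop in front of the robot (not one in store at the far left). Origin: centre of its underside, z up.
- crucible: Beige ceramic melting crucible, a short tapered pot, 40 mm high, 51 mm across the rim and about 36 mm across the base, about 70 g. Loose, upright on the open worktop in front of the robot (not one in store at the far left). Origin: centre of its underside, z up.
- bottle: Small amber bottle with a black dropper top: body 33 mm across and upright-sided up to about 60 mm, black collar 24 mm across from 62 to 77 mm, thin rubber bulb 13 mm across up to 102 mm; about 70 g. Loose, upright on the open worktop in front of the robot (not one in store at the far left). Origin: centre of its underside, z up.
- timer: White wind-up timer, a box 70 mm high, 75 wide (its y), 32 deep (its x), about 120 g, loose, upright on the open worktop (not the one in store at the far left). Origin on the underside, z up: the box spans x = -7 to 25 mm, so its middle is at x = 9 mm. Front: a round dial with a grip stands out in the middle to x = -24 mm, 21 to 49 mm up; above 50 mm the front is flat.
- nest_ring: Insert with the larger round nest, for the small casting ring: inner diameter 77 mm. A fixed insert, 100 x 100 mm, one of four set two by two in any order in a fixed metal tray 216 mm square with a 16 mm rim. Origin: centre of its underside, 5 mm above the worktop, z up. Inner floor 3 mm and wall top (wall 4 mm thick) 13 mm above the origin.
- nest_crucible: Insert with the smaller round nest, for the crucible: inner diameter 58 mm. A fixed insert, 100 x 100 mm, one of four set two by two in any order in a fixed metal tray 216 mm square with a 16 mm rim. Origin: centre of its underside, 5 mm above the worktop, z up. Inner floor 3 mm and wall top (wall 4 mm thick) 13 mm above the origin.
- nest_bottle: Insert with the square nest, for the dropper bottle: 54 x 54 mm inside. A fixed insert, 100 x 100 mm, one of four set two by two in any order in a fixed metal tray 216 mm square with a 16 mm rim. Origin: centre of its underside, 5 mm above the worktop, z up. Inner floor 3 mm and wall top (wall 4 mm thick) 13 mm above the origin.
- nest_timer: Insert with the oblong nest, for the timer: 58 mm (its x) by 92 mm (its y) inside. A fixed insert, 100 x 100 mm, one of four set two by two in any order in a fixed metal tray 216 mm square with a 16 mm rim. Origin: centre of its underside, 5 mm above the worktop, z up. Inner floor 3 mm and wall top (wall 4 mm thick) 13 mm above the origin. The timer may face either way in it.
- large_ring: The larger of two grey casting rings, diameter 67 mm, height 62 mm. It does not belong in the tray and stays where it is. Loose, upright on the open worktop in front of the robot (not one in store at the far left). Origin: centre of its underside, z up.
- cup: Plain tall grey tapered measuring cup, open at the top, 88 mm high, 65 mm across the rim, 52 mm across the base. It does not belong in the tray and stays where it is. Loose, upright on the open worktop in front of the robot (not one in store at the far left). Origin: centre of its underside, z up.
Not all that is in view belongs to the job. Leave any orange look-alike of the nest_crucible alone.

How it is judged:
By the outcome, as a careful person would: the job done as asked, in the order asked, and still so for the second after the job is handed in, with the robot touching nothing.
It also fails if it takes over 106 s, if anything falls off the work surface, if the arm or the gripper's body presses on something with over 40 N, if the wrist force passes 120 N, or if a joint passes its speed limit or range.

## Working session

There is one attempt and no reset: what is moved stays moved. The work goes in short steps, Python scripts to look and compute and a shell command to move; the robot and the scene stay as the last step left them, time stands still between calls to the robot, and variables do not carry over. Pictures are saved under pics/ and viewed, at most 14 in all, crops included, and the job is handed in when it is done.

```bash
mkdir -p pics
cat > h.py <<'E'
import numpy as np, cv2
from station import status, capture, job
from scipy.spatial.transform import Rotation as R
def snap(n,f):
    c=capture(n); cv2.imwrite('pics/'+f+'.png',c['color'][:,:,::-1]); np.save('pics/'+f+'.npy',c,allow_pickle=True); return c
def load(f): return np.load('pics/'+f+'.npy',allow_pickle=True).item()
def ray(c,u,v,z=0.):
    E=np.array(c['extrinsics']); d=E[:3,:3]@np.array([(u-c['cx'])/c['fx'],(v-c['cy'])/c['fy'],1]); o=E[:3,3]
    return o+d*(z-o[2])/d[2]
def proj(c,p):
    E=np.array(c['extrinsics']); q=E[:3,:3].T@(np.array(p)-E[:3,3]); return q[0]/q[2]*c['fx']+c['cx'],q[1]/q[2]*c['fy']+c['cy']
E
python3 - <<'E'
from h import *
np.set_printoptions(precision=3,suppress=True)
for n in ['top','scene']:
    c=snap(n,n+'0'); print(n,c['extrinsics'],c['fx'],c['cx'],c['cy'])
s=status.state(); print(s)
E
```

```text
top [[ 0.025 -0.997  0.07   0.411]
 [-1.    -0.025 -0.005  0.033]
 [ 0.007 -0.069 -0.998  1.27 ]
 [ 0.     0.     0.     1.   ]] 523.4793103130822 320.3027741254868 231.03743519401814
scene [[-0.865 -0.361  0.349  0.104]
 [-0.503  0.632 -0.59   0.728]
 [-0.008 -0.685 -0.728  0.887]
 [ 0.     0.     0.     1.   ]] 483.6948828745967 326.7515429387573 237.8873824096988
{'time_s': 0.1, 'q': array([ 1.021,  0.053,  1.614,  0.   ,  1.476, -0.119]), 'joint_velocities': array([-0.002, -0.002, -0.002,  0.001, -0.001,  0.   ]), 'joint_efforts': array([ -0.   , -39.491, -37.136,  -0.   ,   0.004,   0.   ]), 'eef_pos': array([0.261, 0.567, 0.199]), 'eef_rot': array([-3.14 , -0.   ,  2.711]), 'wrist_force': array([ 0.656,  0.263, -0.57 ]), 'moment': array([-0.028,  0.043, -0.002]), 'grasp_force': 0.0, 'gripper_width': 0.08565992582626135}
```

View pics/top0.png

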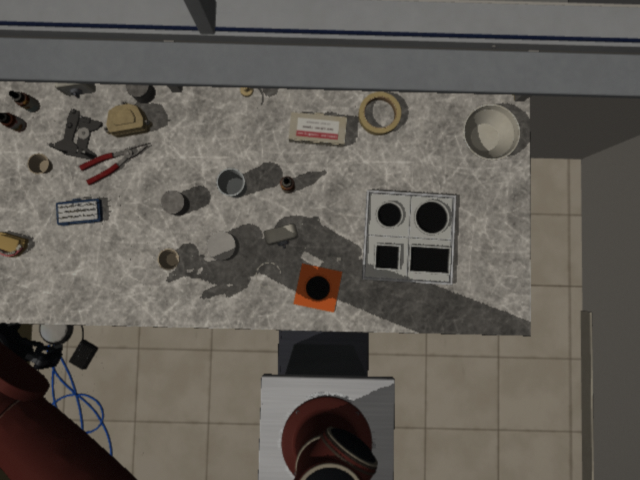

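View pics/scene0.png

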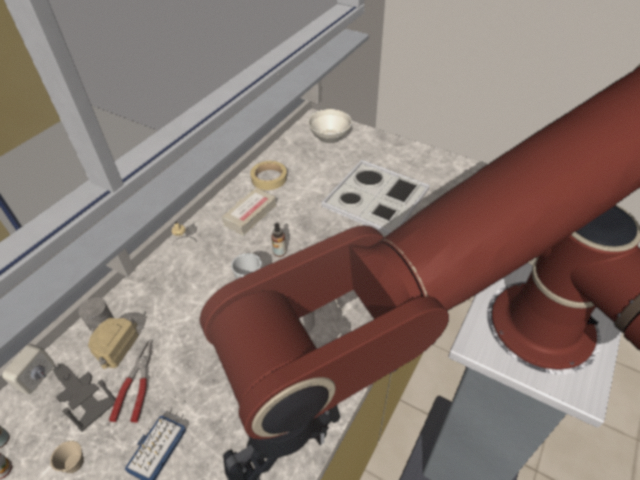

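Run:
```python
from h import *
c=load('top0'); im=cv2.imread('pics/top0.png')
cv2.imwrite('pics/crop1.png',cv2.resize(im[160:310,140:340],None,fx=4,fy=4,interpolation=cv2.INTER_CUBIC))
cv2.imwrite('pics/crop2.png',cv2.resize(im[180:300,355:470],None,fx=5,fy=5,interpolation=cv2.INTER_CUBIC))
for n,u,v,z in [('A',176,202,.06),('B',220,245,.06),('cup',232,182,.088),('bot',287,184,.05),('tim',280,235,.07),('cru',169,259,.04)]: print(n,ray(c,u,v,z).round(3))
```

```text
A [0.554 0.363 0.06 ]
B [0.457 0.257 0.06 ]
cup [0.6   0.23  0.088]
bot [0.605 0.107 0.05 ]
tim [0.483 0.119 0.07 ]
cru [0.422 0.379 0.04 ]
```

View pics/crop1.png

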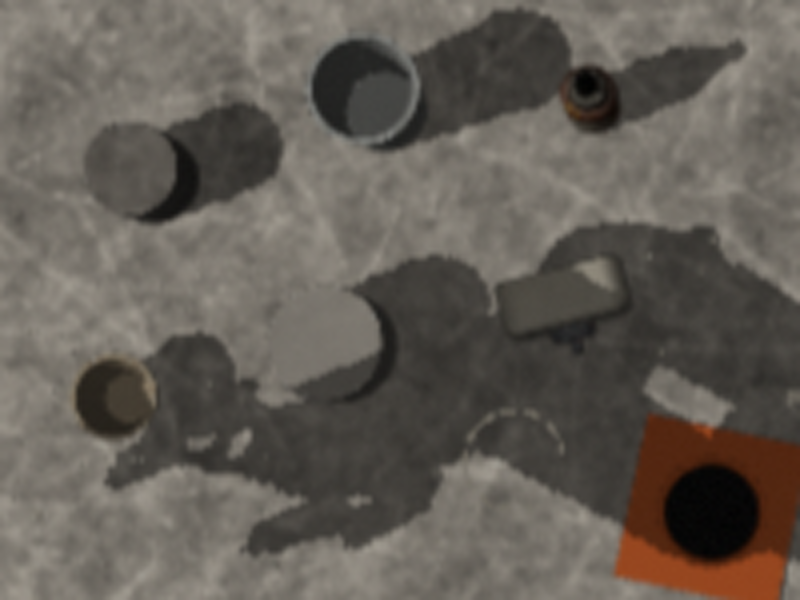

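View pics/crop2.png

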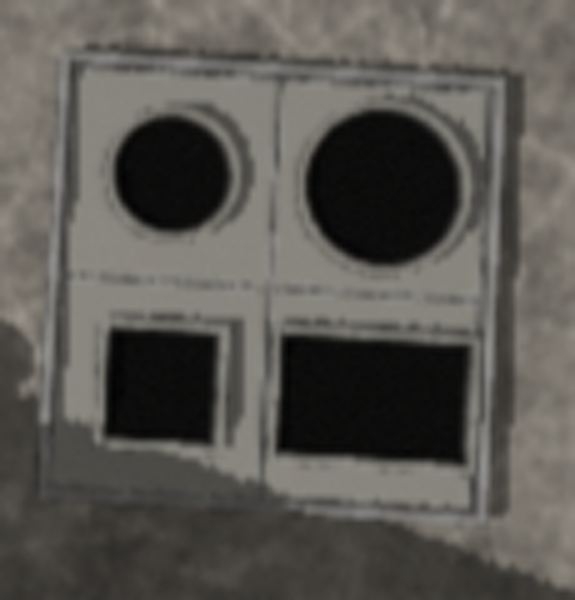

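Run:
```python
from h import *
c=load('top0'); g=cv2.cvtColor(c['color'],cv2.COLOR_RGB2GRAY)
f1=lambda u,v,z:ray(c,140+(u+.5)/4-.5,160+(v+.5)/4-.5,z)
for n,u,v,z in [('ring',131,169,.055),('cru',115,397,.04),('bulb',587,80,.102),('tim',563,297,.07)]: print(n,f1(u,v,z).round(3))
P=[f1(*p,.07)[:2] for p in [(498,290),(610,257),(628,305),(515,338)]]
d=(P[0]-P[1])+(P[3]-P[2]); print('timer width dir deg from +y', np.degrees(np.arctan2(-d[0],d[1])), np.linalg.norm(d)/2)
m=(g[180:300,355:470]<28).astype(np.uint8)
cs,_=cv2.findContours(m,cv2.RETR_EXTERNAL,cv2.CHAIN_APPROX_NONE)
for k in cs:
    if cv2.contourArea(k)>200:
        r=cv2.minAreaRect(k); (u,v)=r[0]; print('nest',(u+355,v+180),r[1:],ray(c,u+355,v+180,.013).round(3))
a,b=[ray(c,355+u/5,180+v/5,.016)[:2] for u,v in [(68,55),(510,78)]]; d=a-b; print('tray deg',np.degrees(np.arctan2(-d[0],d[1])),np.linalg.norm(d))
```

```text
ring [0.555 0.373 0.055]
cru [0.422 0.38  0.04 ]
bulb [0.606 0.106 0.102]
tim [0.486 0.118 0.07 ]
timer width dir deg from +y 17.84101432829073 0.0671718323851655
nest (429.0330810546875, 259.4708251953125) ((35.929893493652344, 22.3938045501709), 3.5763344764709473) [ 0.437 -0.236  0.013]
nest (386.5938491821289, 256.8107681274414) ((20.246557235717773, 20.856725692749023), 3.1798300743103027) [ 0.44  -0.134  0.013]
nest (388.75000381469727, 214.25) ((21.21320343017578, 20.50609588623047), 45.0) [ 0.543 -0.138  0.013]
nest (431.0, 217.0) ((28.0, 28.0), 90.0) [ 0.539 -0.24   0.013]
tray deg -1.5362244473589282 0.21400534777985317
```

```bash
python3 -m inch '[[[0,0,0,-8.2],[0,0,0,-8.2],[0,0,0,-8.2],[-42,-28,0,0],[-42,-28,0,0],[-42,-28,0,0],[-42,-28,0,0],[-42,-28,0,0],[-42,-27,0,0],[-42,-27,0,0],[0,0,0,0]]]' 1 50
python3 - <<'E'
from h import *
c=snap('wrist','w1'); s=status.state(); print(s['eef_pos'],s['eef_rot'],proj(c,[.555,.373,.055]))
print(c['extrinsics'])
E
```

```text
time_s: 1.48
eef_pos: [0.5569, 0.371, 0.1995]
eef_rot: [-3.141, -0.001, 3.136]
wrist_force: [-0.4, -0.4, -0.0]
gripper_width: 0.0856
grasp_force: 0.0
[0.55539334 0.37223049 0.19951701] [-3.14109956e+00 -1.57520302e-03  3.13750205e+00] (np.float64(326.0923785113708), np.float64(205.99322129653302))
[[ 5.54117883e-03  9.48227177e-01  3.17544509e-01  4.75785277e-01]
 [ 9.99984407e-01 -5.03424860e-03 -2.41692444e-03  3.71378341e-01]
 [-6.93195443e-04  3.17552950e-01 -9.48240288e-01  3.71879856e-01]
 [ 0.00000000e+00  0.00000000e+00  0.00000000e+00  1.00000000e+00]]
```

View pics/w1.png

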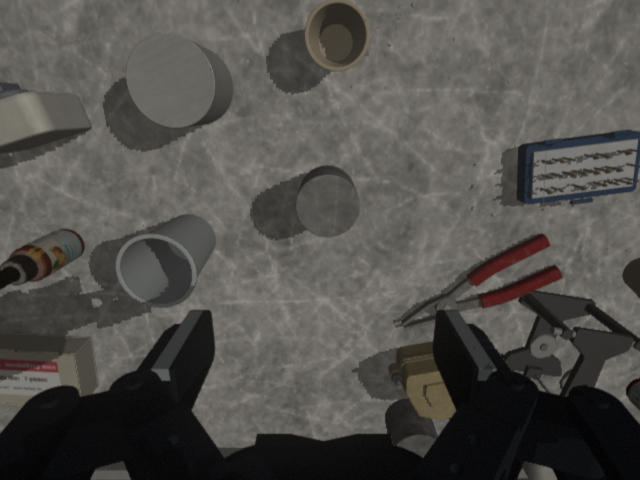

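The wrist view shows the small ring (328,201) under the tool, and the large ring (172,82), cup (157,270), crucible (337,36) and bottle (60,255) well clear. Candidates in the top view were: ring A (173,202), 53 mm; ring B (220,245), 63 mm; and one at (141,92) in store. I chose A.

```bash
python3 -m inch '[[[2,0,37,0],[0,0,37,0],[0,0,37,0],[0,0,37,0],[0,0,37,0],[0,0,0,0],[0,0,0,0]]]' 1 50; python3 -m inch '[[[0,0,0,0],[0,0,0,0],[0,0,0,0],[0,0,0,0],[0,0,0,0],[0,0,0,0],[0,0,0,0],[0,0,0,0]]]' -1 50
```

```text
time_s: 2.4
eef_pos: [0.5529, 0.3745, 0.017]
eef_rot: [3.141, 0.001, 3.141]
wrist_force: [-0.2, -0.1, 0.9]
gripper_width: 0.0854
grasp_force: 0.0
time_s: 3.4
eef_pos: [0.5543, 0.3743, 0.0184]
eef_rot: [3.14, 0.003, 3.14]
wrist_force: [-1.2, -0.8, 5.7]
gripper_width: 0.0517
grasp_force: 50.8
```

```bash
python3 -m inch '[[[0,0,-10,0],[0,0,-20,0],[0,0,-40,0],[0,0,-50,0],[0,0,-45,0],[0,0,0,0]]]'
python3 - <<'E'
from h import *
c=snap('wrist','w2')
E
```

```text
time_s: 4.15
eef_pos: [0.5557, 0.3751, 0.1883]
eef_rot: [3.136, 0.011, 3.14]
wrist_force: [0.4, 0.7, -1.4]
gripper_width: 0.0511
grasp_force: 52.3
```

View pics/w2.png

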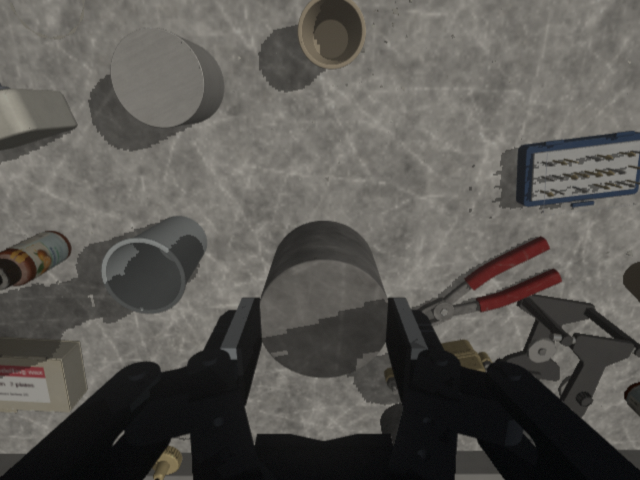

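```bash
python3 -m inch '[[[8,-25,0,0],[8,-55,0,0],[0,-56,0,0],[0,-56,0,0],[0,-56,0,0],[0,-56,0,0],[0,-56,0,0],[0,-56,0,0],[0,-56,0,0],[0,-56,0,0],[0,-56,0,0],[0,-30,0,0]]]'; python3 -m inch '[[[0,0,0,0],[0,0,0,0]]]'
```

```text
time_s: 5.7
eef_pos: [0.5343, -0.2425, 0.1784]
eef_rot: [3.14, -0.003, 3.138]
wrist_force: [1.2, 0.0, -0.3]
gripper_width: 0.051
grasp_force: 52.4
time_s: 5.95
eef_pos: [0.5351, -0.2396, 0.1791]
eef_rot: [3.14, -0.002, 3.14]
wrist_force: [0.3, -0.6, -0.9]
gripper_width: 0.0511
grasp_force: 52.4
```

```bash
python3 -m inch '[[[-4,0,40,0],[0,0,45,0],[0,0,35,0],[0,0,20,0],[0,0,10,0],[0,0,4,0],[0,0,0,0],[0,0,0,0]]]'; python3 -m inch '[[[0,0,0,0],[0,0,0,0],[0,0,0,0],[0,0,0,0]]]' 0.9
```

```text
time_s: 6.95
eef_pos: [0.5407, -0.2411, 0.0279]
eef_rot: [-3.14, 0.002, 3.14]
wrist_force: [-0.7, 0.2, -0.8]
gripper_width: 0.051
grasp_force: 52.5
time_s: 7.45
eef_pos: [0.5399, -0.2406, 0.0266]
eef_rot: [-3.142, 0.0, 3.14]
wrist_force: [0.7, 0.5, -0.4]
gripper_width: 0.0815
grasp_force: 0.0
```

```bash
python3 -m inch '[[[0,0,-20,0],[0,0,-50,0],[0,0,-60,0],[0,0,-40,0],[0,0,0,0]]]' 1
python3 - <<'E'
from h import *
snap('wrist','w3')
E
python3 -m inch '[[[5,30,0,0],[10,55,0,0],[10,57,0,0],[10,57,0,0],[10,57,0,0],[10,57,0,0],[10,57,0,0],[11,57,0,0],[11,57,0,0],[11,57,0,0],[10,50,0,0],[10,30,0,0]]]'; python3 -m inch '[[[0,0,0,0],[0,0,0,0]]]'
python3 - <<'E'
from h import *
c=snap('wrist','w4'); s=status.state(); print(s['eef_pos'],proj(c,[.422,.38,.04]))
a=load('w3')['color'][:,:,::-1];b=c['color'][:,:,::-1]
cv2.imwrite('pics/w34.png',cv2.resize(np.hstack([a,b]),(800,300)))
E
```

```text
time_s: 8.07
eef_pos: [0.5425, -0.2421, 0.2039]
eef_rot: [-3.136, 0.01, 3.14]
wrist_force: [-0.2, 0.8, 0.3]
gripper_width: 0.0854
grasp_force: 0.0
time_s: 9.62
eef_pos: [0.421, 0.3822, 0.1949]
eef_rot: [-3.14, -0.003, -3.141]
wrist_force: [0.6, 0.6, -0.0]
gripper_width: 0.0855
grasp_force: 0.0
time_s: 9.88
eef_pos: [0.4223, 0.3798, 0.1954]
eef_rot: [-3.14, -0.001, 3.14]
wrist_force: [-0.4, -0.1, 0.7]
gripper_width: 0.0854
grasp_force: 0.0
[0.42262389 0.37961217 0.1957112 ] (np.float64(324.0061895339939), np.float64(204.760973445481))
```

View pics/w34.png

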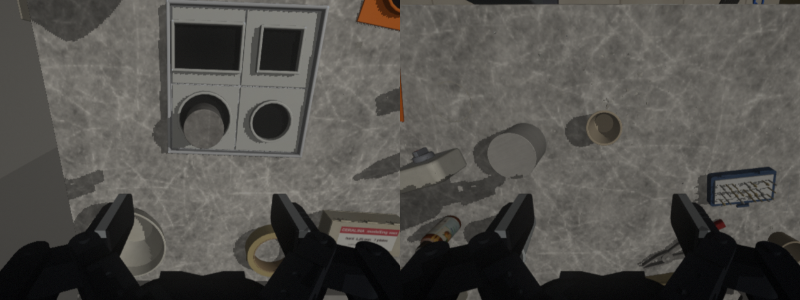

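The ring stands inside its nest (204,125 in the left half) and the crucible (603,127) is under the tool, as predicted.

```bash
python3 -m inch '[[[0,0,40,0],[0,0,45,0],[0,0,45,0],[0,0,35,0],[0,0,20,0],[0,0,0,0],[0,0,0,0]]]' 1 40; python3 -m inch '[[[0,0,0,0],[0,0,0,0],[0,0,0,0],[0,0,0,0],[0,0,0,0],[0,0,0,0],[0,0,0,0],[0,0,0,0]]]' -1 40;  python3 -m inch '[[[0,0,-10,0],[0,0,-20,0],[0,0,-40,0],[0,0,-50,0],[0,0,-45,0],[0,0,0,0]]]'
python3 - <<'E'
from h import *
c=snap('wrist','w5')
w=load('w3'); g=cv2.cvtColor(w['color'],cv2.COLOR_RGB2GRAY)[:250,250:510]
cs,_=cv2.findContours((g<45).astype(np.uint8),cv2.RETR_EXTERNAL,cv2.CHAIN_APPROX_NONE)
for k in cs:
    if cv2.contourArea(k)>800:
        r=cv2.minAreaRect(k); u,v=r[0][0]+250,r[0][1]; print((u,v),r[1:],ray(w,u,v,.012).round(3))
E
```

```text
time_s: 10.8
eef_pos: [0.4241, 0.3812, 0.0133]
eef_rot: [3.14, 0.002, 3.14]
wrist_force: [0.0, -0.5, 0.3]
gripper_width: 0.0857
grasp_force: 0.0
time_s: 11.8
eef_pos: [0.4227, 0.3806, 0.0115]
eef_rot: [-3.142, -0.0, 3.14]
wrist_force: [-0.3, -0.4, 0.2]
gripper_width: 0.0003
grasp_force: 0.0
time_s: 12.55
eef_pos: [0.4257, 0.3827, 0.1843]
eef_rot: [3.135, 0.01, 3.14]
wrist_force: [-0.3, -0.1, 0.2]
gripper_width: 0.0
grasp_force: 0.0
(433.0, 193.5) ((55.0, 56.0), 90.0) [ 0.542 -0.138  0.012]
(327.61572265625, 179.87240600585938) ((78.68362426757812, 57.486785888671875), 4.332313537597656) [ 0.529 -0.239  0.012]
(448.9167785644531, 79.27680969238281) ((60.19122314453125, 69.03347778320312), 6.115502834320068) [ 0.44  -0.133  0.012]
(331.8349304199219, 74.45685577392578) ((106.29749298095703, 71.24745178222656), 2.12109637260437) [ 0.436 -0.236  0.012]
```

View pics/w5.png

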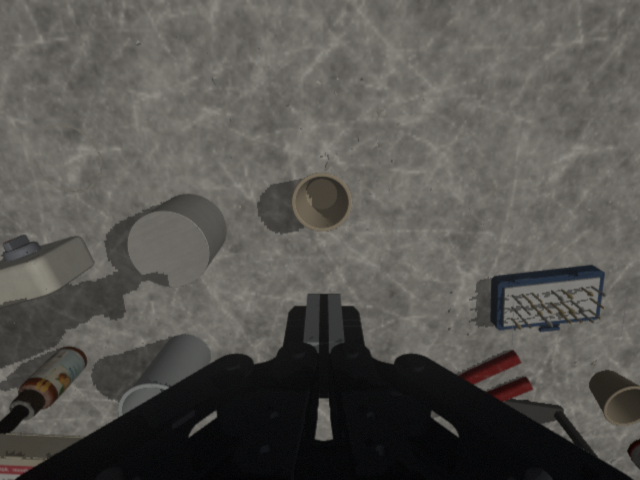

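Run:
```python
from h import *
for f,p in [('w2',[.5557,.3751,.1883]),('w5',[.4257,.3827,.1843])]:
    c=load(f); print(f,'tcp',proj(c,p),'grasp',proj(c,np.add(p,[0,0,.019])),'cam',np.array(c['extrinsics'])[:3,3])
c=load('w5'); 
for p in [(322,202)]: print(ray(c,*p,.04))
c=load('w1'); print(ray(c,328,201.5,.055)); c=load('w4'); print(ray(c,325,203,.04))
c=load('w2'); print('held ring top',ray(c,323,318,.1883+.038))
```

```text
w2 tcp (np.float64(323.86519686278035), np.float64(280.9816777996498)) grasp (np.float64(324.16524609301285), np.float64(299.6697097181265)) cam [0.47266331 0.37394608 0.35981608]
w5 tcp (np.float64(323.72651716547625), np.float64(281.1530678898392)) grasp (np.float64(324.0730009480286), np.float64(299.8491056992525)) cam [0.34268837 0.38136432 0.35576475]
[0.42182588 0.38241853 0.04      ]
[0.55110945 0.37462385 0.055     ]
[0.42041955 0.38087049 0.04      ]
held ring top [0.55353717 0.37448988 0.2263    ]
```

Run:
```python
from h import *
c=load('w2'); fx=c['fx']; print(fx, fx*.0855/222, 'ring top depth',fx*.055/125, fx*.055/130, fx*.051/130)
w=load('w2');E=np.array(w['extrinsics'])
print('tcp depth',(E[:3,:3].T@(np.array([.5557,.3751,.1883])-E[:3,3]))[2], 'ring top center height', [ray(w,323,318,z).round(4) for z in (.21,.2263)])
c=load('w5');im=c['color'][280:420,240:400,::-1]; im2=w['color'][220:400,200:440,::-1]
cv2.imwrite('pics/z.png',np.hstack([cv2.resize(im,(400,350),interpolation=2),cv2.resize(im2,(400,350),interpolation=2)]))
```

```text
384.12944862587125 0.1479417471059099 ring top depth 0.16901695739538333 0.1625163051878686 0.1506969375378418
tcp depth 0.1892750491461972 ring top center height [array([0.5634, 0.3746, 0.21  ]), array([0.5535, 0.3745, 0.2263])]
```

View pics/z.png

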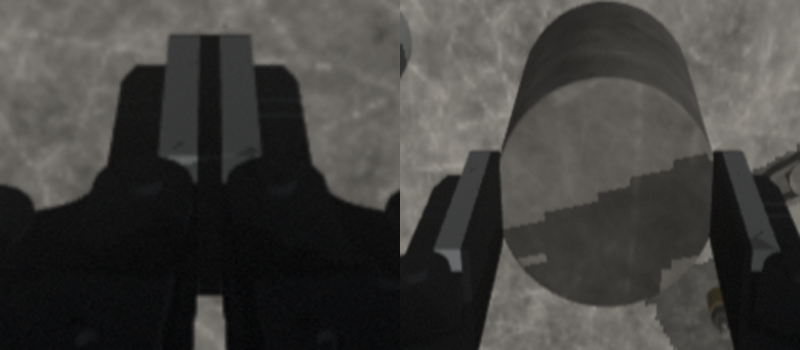

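The ring was gripped only near its top, and at the same height the fingers closed above the crucible. The pads stand farther back than I assumed, so I'll go lower and feel for contact.

```bash
python3 -m inch '[[[0,0,40,0],[0,0,45,0],[0,0,40,0],[0,0,25,0],[0,0,15,0],[0,0,3,0],[0,0,0,0],[0,0,0,0],[0,0,0,0],[0,0,0,0]]]' 1 40; python3 -m inch '[[[0,0,2,0],[0,0,2,0],[0,0,0,0]]]';python3 -m inch '[[[0,0,2,0],[0,0,2,0],[0,0,0,0]]]'
```

```text
time_s: 13.85
eef_pos: [0.423, 0.3808, 0.009]
eef_rot: [3.141, 0.001, 3.14]
wrist_force: [0.3, 0.9, -0.2]
gripper_width: 0.0858
grasp_force: 0.0
time_s: 14.22
eef_pos: [0.4225, 0.3804, 0.0041]
eef_rot: [-3.141, -0.001, 3.14]
wrist_force: [-0.6, -0.8, 0.8]
gripper_width: 0.0853
grasp_force: 0.0
time_s: 14.6
eef_pos: [0.4225, 0.3805, 0.0002]
eef_rot: [-3.141, -0.0, 3.14]
wrist_force: [-0.0, -0.3, 0.5]
gripper_width: 0.0856
grasp_force: 0.0
```

Run:
```python
from h import *
c=snap('wrist','w6'); d=snap('scene','s6')
p=[int(x) for x in proj(d,[.422,.38,.02])]; print(p)
a=d['color'][max(p[1]-75,0):p[1]+75,max(p[0]-100,0):p[0]+100,::-1]
cv2.imwrite('pics/z2.png',np.hstack([cv2.resize(a,(400,300),interpolation=2),cv2.resize(c['color'][:,:,::-1],(400,300))]))
```

```text
[278, 370]
```

View pics/z2.png

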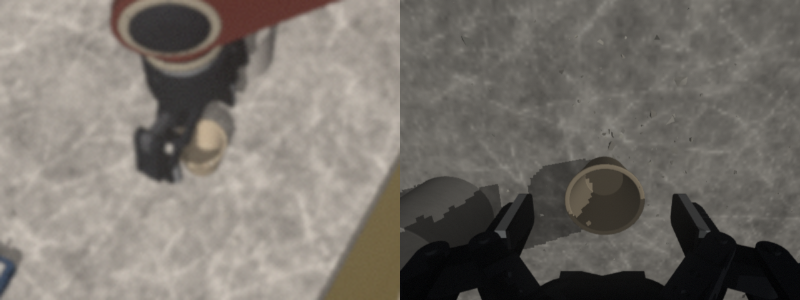

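Run:
```python
from h import *
d=load('s6')
for q in [(247,385),(267,385),(260,386)]:
    print(q,[ray(d,*q,z).round(3) for z in (0,.013,.026,.04)])
for q in [(.422,.38,.04),(.422,.437,.0),(.411,.43,.013),(.411,.43,.04)]: print(q,proj(d,q))
```

```text
(247, 385) [array([0.466, 0.429, 0.   ]), array([0.461, 0.434, 0.013]), array([0.455, 0.438, 0.026]), array([0.45 , 0.443, 0.04 ])]
(267, 385) [array([0.432, 0.41 , 0.   ]), array([0.427, 0.414, 0.013]), array([0.422, 0.419, 0.026]), array([0.417, 0.424, 0.04 ])]
(260, 386) [array([0.443, 0.418, 0.   ]), array([0.438, 0.423, 0.013]), array([0.433, 0.427, 0.026]), array([0.427, 0.432, 0.04 ])]
(0.422, 0.38, 0.04) (np.float64(278.13824376657453), np.float64(365.2794855316471))
(0.422, 0.437, 0.0) (np.float64(263.1396126978954), np.float64(398.94898132728594))
(0.411, 0.43, 0.013) (np.float64(269.3068779737051), np.float64(395.63230925631353))
(0.411, 0.43, 0.04) (np.float64(267.94137195713614), np.float64(389.1294560111287))
```

Both views put the open fingertips about level with the rim, some 30 mm above the reported TCP, so I'll descend further and watch the force.

```bash
python3 -m inch '[[[0,0,4,0],[0,0,4,0],[0,0,0,0]]]'; python3 -m inch '[[[0,0,3,0],[0,0,3,0],[0,0,0,0]]]'
```

```text
time_s: 15.08
eef_pos: [0.4223, 0.3803, -0.0082]
eef_rot: [-3.141, -0.001, 3.14]
wrist_force: [0.4, -0.0, -0.3]
gripper_width: 0.0852
grasp_force: 0.0
time_s: 15.45
eef_pos: [0.4225, 0.3805, -0.0139]
eef_rot: [-3.141, -0.001, 3.14]
wrist_force: [-0.3, 0.3, 0.7]
gripper_width: 0.0855
grasp_force: 0.0
```

```bash
python3 -m inch '[[[0,0,2,0],[0,0,0,0],[0,0,0,0]]]'; python3 -m inch '[[[0,0,0,0],[0,0,0,0],[0,0,0,0],[0,0,0,0],[0,0,0,0],[0,0,0,0]]]' -1 40
```

```text
time_s: 15.82
eef_pos: [0.4228, 0.3807, -0.0155]
eef_rot: [3.142, 0.0, 3.14]
wrist_force: [-0.3, 0.2, -0.5]
gripper_width: 0.0854
grasp_force: 0.0
time_s: 16.58
eef_pos: [0.4231, 0.3808, -0.015]
eef_rot: [3.141, 0.001, 3.14]
wrist_force: [-0.7, -1.4, 5.8]
gripper_width: 0.0482
grasp_force: 41.1
```

```bash
python3 -m inch '[[[0,0,-10,0],[0,0,-20,0],[0,0,-40,0],[0,0,-50,0],[0,0,-50,0],[0,0,-15,0],[0,0,0,0]]]';  python3 -m inch '[[[-10,-30,0,0],[-10,-45,0,0],[-11,-49,0,0],[-11,-49,0,0],[-11,-49,0,0],[-11,-49,0,0],[-11,-49,0,0],[-11,-49,0,0],[-11,-49,0,0],[-11,-49,0,0],[-11,-36,0,0],[0,-16,0,0]]]'; python3 -m inch '[[[0,0,0,0],[0,0,0,0]]]'
python3 - <<'E'
from h import *
c=snap('wrist','w7'); s=status.state(); print(s['eef_pos'])
im=c['color'][:,:,::-1].copy()
cv2.imwrite('pics/w7s.png',cv2.resize(im,(480,360)))
E
```

```text
time_s: 17.45
eef_pos: [0.4232, 0.381, 0.1709]
eef_rot: [3.14, 0.002, 3.14]
wrist_force: [-0.9, 0.1, -0.7]
gripper_width: 0.048
grasp_force: 41.4
time_s: 18.95
eef_pos: [0.5396, -0.1397, 0.1663]
eef_rot: [3.14, -0.005, 3.138]
wrist_force: [-0.1, 0.3, -1.4]
gripper_width: 0.0482
grasp_force: 41.5
time_s: 19.2
eef_pos: [0.5403, -0.1372, 0.1686]
eef_rot: [3.14, -0.001, 3.141]
wrist_force: [0.1, 0.2, -1.0]
gripper_width: 0.0476
grasp_force: 41.5
[ 0.54053891 -0.13716509  0.16897351]
```

View pics/w7s.png

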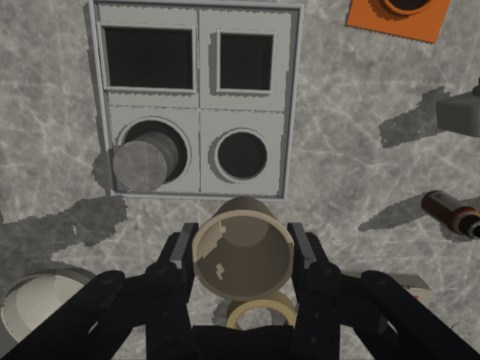

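The crucible is held level above its nest, whose opening is at (242,155), and the ring sits well in its own at (145,160).

```bash
python3 -m inch '[[[-2,-1,45,0],[0,0,50,0],[0,0,40,0],[0,0,20,0],[0,0,10,0],[0,0,4,0],[0,0,3,0],[0,0,0,0],[0,0,0,0]]]'
```

```text
time_s: 20.38
eef_pos: [0.5435, -0.1398, -0.0017]
eef_rot: [-3.141, 0.001, 3.14]
wrist_force: [-0.5, -0.7, -0.9]
gripper_width: 0.0479
grasp_force: 41.5
```

```bash
python3 -m inch '[[[0,0,2,0],[0,0,2,0],[0,0,0,0],[0,0,0,0]]]'; python3 -m inch '[[[0,0,0,0],[0,0,0,0],[0,0,0,0],[0,0,0,0]]]' 0.65;  python3 -m inch '[[[0,0,-20,0],[0,0,-50,0],[0,0,-55,0],[0,0,-55,0],[0,0,-30,0],[0,0,0,0]]]'; python3 -m inch '[[[-7,30,0,0],[-11,43,0,0],[-11,43,0,0],[-11,43,0,0],[-11,43,0,0],[-11,43,0,0],[0,0,0,0],[0,0,0,0]]]' 1
python3 - <<'E'
from h import *
c=snap('wrist','w8'); s=status.state(); print(s['eef_pos'],proj(c,[.606,.106,.102]))
cv2.imwrite('pics/w8s.png',cv2.resize(c['color'][:,:,::-1],(480,360)))
E
```

```text
time_s: 20.88
eef_pos: [0.5429, -0.1395, -0.0066]
eef_rot: [3.142, -0.0, 3.14]
wrist_force: [-0.1, -0.8, -0.1]
gripper_width: 0.0483
grasp_force: 41.5
time_s: 21.38
eef_pos: [0.543, -0.1396, -0.0064]
eef_rot: [-3.142, 0.0, 3.14]
wrist_force: [-0.5, 0.7, 1.0]
gripper_width: 0.0699
grasp_force: 0.0
time_s: 22.12
eef_pos: [0.5451, -0.1404, 0.209]
eef_rot: [-3.138, 0.008, 3.14]
wrist_force: [0.1, -0.2, -0.0]
gripper_width: 0.0708
grasp_force: 0.0
time_s: 23.12
eef_pos: [0.6045, 0.1051, 0.2022]
eef_rot: [-3.141, -0.002, 3.14]
wrist_force: [0.1, 0.7, -0.6]
gripper_width: 0.0855
grasp_force: 0.0
[0.60466383 0.10461487 0.20252665] (np.float64(324.92888776887935), np.float64(225.0995812285627))
```

View pics/w8s.png

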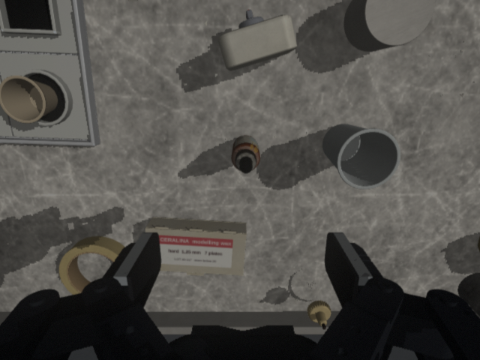

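The crucible stands in its nest (30,98). The bottle's bulb (245,165) is under the tool, within 3 mm.

```bash
python3 -m inch '[[[1,1,45,0],[0,0,50,0],[0,0,45,0],[0,0,12,0],[0,0,0,0],[0,0,0,0]]]'; python3 -m inch '[[[0,0,6,0],[0,0,6,0],[0,0,6,0],[0,0,0,0]]]'; python3 -m inch '[[[0,0,5,0],[0,0,5,0],[0,0,0,0]]]'; python3 -m inch '[[[0,0,4,0],[0,0,4,0],[0,0,4,0],[0,0,0,0],[0,0,0,0]]]'
```

```text
time_s: 23.92
eef_pos: [0.6063, 0.1062, 0.0543]
eef_rot: [3.141, 0.004, 3.14]
wrist_force: [-0.7, 0.1, -0.8]
gripper_width: 0.0856
grasp_force: 0.0
time_s: 24.42
eef_pos: [0.6036, 0.1064, 0.0325]
eef_rot: [-3.141, -0.002, 3.14]
wrist_force: [-1.3, 0.8, 0.7]
gripper_width: 0.0855
grasp_force: 0.0
time_s: 24.8
eef_pos: [0.6038, 0.1064, 0.0227]
eef_rot: [-3.142, -0.001, 3.14]
wrist_force: [0.5, -0.4, -0.3]
gripper_width: 0.0859
grasp_force: 0.0
time_s: 25.42
eef_pos: [0.6044, 0.1064, 0.0115]
eef_rot: [3.142, 0.0, 3.14]
wrist_force: [0.1, -0.7, 1.0]
gripper_width: 0.0857
grasp_force: 0.0
```

```bash
python3 -m inch '[[[0,0,4,0],[0,0,4,0],[0,0,0,0],[0,0,0,0]]]'; python3 -m inch '[[[0,0,0,0],[0,0,0,0],[0,0,0,0],[0,0,0,0],[0,0,0,0],[0,0,0,0],[0,0,0,0],[0,0,0,0]]]' -1 40
```

```text
time_s: 25.92
eef_pos: [0.6043, 0.1064, 0.0034]
eef_rot: [-3.142, -0.0, 3.14]
wrist_force: [-1.0, 0.1, -0.2]
gripper_width: 0.0856
grasp_force: 0.0
time_s: 26.92
eef_pos: [0.6045, 0.1064, 0.0038]
eef_rot: [3.142, 0.0, 3.14]
wrist_force: [0.4, -0.0, 2.6]
gripper_width: 0.031
grasp_force: 39.7
```

```bash
python3 -m inch '[[[0,0,-10,0],[0,0,-25,0],[0,0,-40,0],[0,0,-45,0],[0,0,-30,0],[0,0,0,0]]]';  python3 -m inch '[[[13,-20,0,0],[22,-32,0,0],[22,-32,0,0],[22,-32,0,0],[22,-32,0,0],[22,-32,0,0],[22,-32,0,0],[19,-28,0,0],[0,0,0,0],[0,0,0,0]]]'
python3 - <<'E'
from h import *
c=snap('wrist','w9'); print(status.state()['eef_pos'])
cv2.imwrite('pics/w9s.png',cv2.resize(c['color'][:,:,::-1],(480,360)))
E
```

```text
time_s: 27.68
eef_pos: [0.6063, 0.1065, 0.1571]
eef_rot: [3.141, 0.006, 3.14]
wrist_force: [-0.1, 0.3, -1.0]
gripper_width: 0.0306
grasp_force: 39.7
time_s: 28.92
eef_pos: [0.4395, -0.1327, 0.1521]
eef_rot: [3.14, -0.002, 3.14]
wrist_force: [0.2, -0.3, -0.9]
gripper_width: 0.031
grasp_force: 39.8
[ 0.43977403 -0.13257247  0.15238741]
```

View pics/w9s.png

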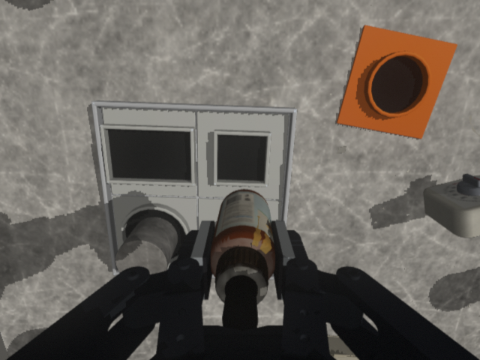

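The bottle hangs upright, and the square nest (242,158) is ahead of it, empty.

```bash
python3 -m inch '[[[0,-1,40,0],[0,0,45,0],[0,0,30,0],[0,0,15,0],[0,0,6,0],[0,0,3,0],[0,0,0,0],[0,0,0,0]]]'; python3 -m inch '[[[0,0,1,0],[0,0,0,0],[0,0,0,0],[0,0,0,0],[0,0,0,0]]]' 0.4;  python3 -m inch '[[[0,0,-20,0],[0,0,-50,0],[0,0,-55,0],[0,0,-50,0],[0,0,0,0],[0,0,0,0]]]'
```

```text
time_s: 29.98
eef_pos: [0.4407, -0.1348, 0.0155]
eef_rot: [-3.141, 0.002, 3.14]
wrist_force: [0.6, -0.4, -0.6]
gripper_width: 0.0306
grasp_force: 39.8
time_s: 30.6
eef_pos: [0.44, -0.1344, 0.0135]
eef_rot: [3.142, -0.0, 3.14]
wrist_force: [-1.0, -0.5, 0.5]
gripper_width: 0.0598
grasp_force: 0.0
time_s: 31.35
eef_pos: [0.4397, -0.1342, 0.188]
eef_rot: [3.141, -0.001, 3.14]
wrist_force: [0.3, -0.4, -1.0]
gripper_width: 0.0598
grasp_force: 0.0
```

```bash
python3 -m inch '[[[-6,28,0,0],[-10,56,0,0],[-10,56,0,0],[-10,56,0,0],[-10,56,0,0],[0,0,0,-8.9],[0,0,0,-8.9],[0,0,0,0],[0,0,0,0]]]' 1
python3 - <<'E'
from h import *
c=snap('wrist','w10'); s=status.state(); print(s['eef_pos'],s['eef_rot'])
w=lambda x,y,z:(np.array([.486,.118])+R.from_euler('z',17.8,degrees=True).as_matrix()[:2,:2]@[x,y]).tolist()+[z]
for q in [(-.016,-.0375),(-.016,.0375),(.016,.0375),(.016,-.0375)]: print(np.round(proj(c,w(*q,.07)),0))
im=c['color']; g=cv2.cvtColor(im,cv2.COLOR_RGB2GRAY); hsv=cv2.cvtColor(im,cv2.COLOR_RGB2HSV)
u,v=map(int,proj(c,[.486,.118,.07])); print('centre px',u,v,im[v,u],im[v-60,u],im[v+60,u])
b=cv2.GaussianBlur(g,(5,5),0)
print('row',[int(b[v,x]) for x in range(u-130,u+131,6)])
print('col',[int(b[y,u]) for y in range(max(0,v-90),v+90,5)], v-90)
E
```

```text
time_s: 32.48
eef_pos: [0.4857, 0.1173, 0.1871]
eef_rot: [3.141, -0.002, -2.835]
wrist_force: [-0.9, 1.0, 0.6]
gripper_width: 0.0855
grasp_force: 0.0
[0.48586672 0.11731021 0.18753594] [ 3.14122935e+00 -1.57231251e-03 -2.83453273e+00]
[276. 198.]
[373. 198.]
[372. 237.]
[277. 237.]
centre px 324 217 [120 116 107] [98 96 91] [110 107 101]
row [91, 88, 90, 98, 113, 94, 62, 58, 62, 61, 64, 62, 63, 75, 71, 72, 104, 118, 117, 117, 118, 117, 116, 117, 117, 120, 120, 119, 127, 126, 68, 69, 67, 69, 64, 62, 64, 62, 60, 59, 55, 40, 40, 41]
col [107, 110, 102, 101, 100, 96, 96, 101, 102, 67, 71, 59, 73, 66, 65, 112, 118, 117, 116, 118, 120, 117, 103, 117, 111, 112, 99, 101, 104, 108, 110, 108, 110, 112, 97, 111] 127
```

Run:
```python
from h import *
c=load('w10'); g=cv2.GaussianBlur(cv2.cvtColor(c['color'],cv2.COLOR_RGB2GRAY),(3,3),0)
for v in range(192,250,5): print(v,' '.join(str(int(x)) for x in g[v,264:392:4]))
```

```text
192 65 66 69 69 62 56 59 63 64 62 59 60 61 58 60 65 71 73 66 62 60 58 60 62 59 61 85 96 103 106 90 73
197 63 66 73 62 64 59 67 69 69 68 68 67 66 65 64 64 63 63 63 63 63 64 64 63 63 60 66 100 105 87 62 62
202 62 64 74 72 60 72 92 108 115 114 114 114 112 113 112 112 113 112 111 109 110 111 111 110 111 120 120 112 102 60 63 63
207 66 65 69 78 64 74 96 112 119 119 118 117 117 119 119 119 119 118 117 117 119 121 120 120 124 134 132 115 79 67 67 67
212 67 76 79 75 64 74 96 114 119 119 118 117 117 116 117 117 118 117 118 119 119 119 120 119 122 132 129 113 69 71 70 65
217 61 66 75 77 63 72 94 112 118 117 117 117 117 117 117 116 117 117 117 119 120 120 121 119 122 129 126 93 66 69 67 69
222 74 81 98 96 75 71 94 110 117 118 117 118 118 119 119 118 118 118 116 118 120 121 121 119 123 129 126 93 66 67 65 66
227 115 116 115 113 86 72 93 109 117 118 118 119 119 118 118 120 118 115 116 118 119 120 119 117 122 127 126 105 69 69 66 67
232 124 118 112 115 102 73 92 110 117 118 118 118 118 119 118 118 117 116 117 117 116 117 116 115 120 128 127 107 73 67 70 66
237 121 115 122 127 125 124 110 94 95 93 94 98 97 100 97 100 98 95 92 96 98 99 101 101 106 106 105 100 91 67 68 66
242 114 116 106 119 111 119 112 98 101 105 108 110 113 117 117 117 110 106 102 97 94 92 97 105 107 101 103 105 109 97 70 69
247 116 114 106 116 107 106 110 104 98 104 107 113 119 115 109 111 109 101 101 95 95 96 103 107 107 98 98 99 110 107 102 101
```

```bash
python3 -m inch '[[[0,3,45,0],[0,0,45,0],[0,0,35,0],[0,0,15,0],[0,0,0,0],[0,0,0,0],[0,0,0,0]]]' 1 50; python3 -m inch '[[[0,0,5,0],[0,0,5,0],[0,0,5,0],[0,0,0,0]]]'; python3 -m inch '[[[0,0,5,0],[0,0,5,0],[0,0,5,0],[0,0,0,0]]]'; python3 -m inch '[[[0,0,5,0],[0,0,5,0],[0,0,5,0],[0,0,5,0],[0,0,0,0],[0,0,0,0]]]'
```

```text
time_s: 33.4
eef_pos: [0.4869, 0.1205, 0.0504]
eef_rot: [-3.141, 0.003, -2.833]
wrist_force: [-0.6, -0.0, -0.1]
gripper_width: 0.0854
grasp_force: 0.0
time_s: 33.9
eef_pos: [0.4848, 0.1203, 0.0326]
eef_rot: [3.141, -0.002, -2.832]
wrist_force: [-0.1, 1.0, -0.5]
gripper_width: 0.0854
grasp_force: 0.0
time_s: 34.4
eef_pos: [0.4849, 0.1204, 0.0178]
eef_rot: [3.141, -0.001, -2.832]
wrist_force: [-0.6, -0.5, 0.7]
gripper_width: 0.0854
grasp_force: 0.0
time_s: 35.15
eef_pos: [0.4855, 0.1204, -0.0014]
eef_rot: [-3.142, 0.0, -2.832]
wrist_force: [0.2, 0.4, -0.1]
gripper_width: 0.0852
grasp_force: 0.0
```

No contact on the way down, so I'll go a little lower, close and lift.

```bash
python3 -m inch '[[[0,0,4,0],[0,0,0,0],[0,0,0,0]]]'; python3 -m inch '[[[0,0,0,0],[0,0,0,0],[0,0,0,0],[0,0,0,0],[0,0,0,0],[0,0,0,0]]]' -1 50; python3 -m inch '[[[0,0,-10,0],[0,0,-25,0],[0,0,-40,0],[0,0,-45,0],[0,0,-40,0],[0,0,0,0],[0,0,0,0]]]'
```

```text
time_s: 35.52
eef_pos: [0.4854, 0.1204, -0.0055]
eef_rot: [3.142, -0.0, -2.832]
wrist_force: [0.5, -0.2, 0.2]
gripper_width: 0.0859
grasp_force: 0.0
time_s: 36.28
eef_pos: [0.4859, 0.1205, -0.0051]
eef_rot: [-3.141, 0.001, -2.832]
wrist_force: [0.9, -0.3, 4.4]
gripper_width: 0.0747
grasp_force: 58.9
time_s: 37.15
eef_pos: [0.4843, 0.1203, 0.1529]
eef_rot: [3.141, -0.003, -2.832]
wrist_force: [0.2, 0.0, -2.3]
gripper_width: 0.0748
grasp_force: 58.7
```

```bash
python3 -m inch '[[[0,0,0,9.6],[0,0,0,9.6],[0,0,0,0],[3,-25,0,0],[5,-50,0,0],[5,-50,0,0],[5,-50,0,0],[5,-50,0,0],[5,-50,0,0],[5,-50,0,0],[4,-32,0,0],[2,0,0,0]]]'; python3 -m inch '[[[0,0,0,0],[0,0,0,0]]]'
python3 - <<'E'
from h import *
c=snap('wrist','w11'); print(status.state()['eef_pos'])
g=cv2.cvtColor(c['color'],cv2.COLOR_RGB2GRAY)
u,v=proj(c,[.4365,-.236,.012]); print(u,v)
m=(g[:int(v)+70,int(u)-100:int(u)+100]<45).astype(np.uint8)
cs,_=cv2.findContours(m,cv2.RETR_EXTERNAL,cv2.CHAIN_APPROX_NONE)
for k in cs:
    if cv2.contourArea(k)>800:
        r=cv2.minAreaRect(k); a,b=r[0][0]+int(u)-100,r[0][1]; print((a,b),r[1:],ray(c,a,b,.012).round(4))
cv2.imwrite('pics/w11s.png',cv2.resize(c['color'][:,:,::-1],(480,360)))
E
```

```text
time_s: 38.65
eef_pos: [0.4361, -0.2367, 0.1531]
eef_rot: [3.14, -0.002, 3.115]
wrist_force: [0.2, 0.5, -1.4]
gripper_width: 0.0746
grasp_force: 59.1
time_s: 38.9
eef_pos: [0.4372, -0.2343, 0.154]
eef_rot: [3.141, -0.001, 3.118]
wrist_force: [0.2, -0.8, -1.1]
gripper_width: 0.0747
grasp_force: 59.1
[ 0.43732148 -0.23437449  0.15421021]
321.3800645634781 208.05625925919608
(321.5, 226.5) ((101.0, 109.0), 90.0) [ 0.4528 -0.2363  0.012 ]
```

```bash
python3 -m inch '[[[0,-2,40,0],[0,0,45,0],[0,0,35,0],[0,0,15,0],[0,0,8,0],[0,0,4,0],[0,0,0,0],[0,0,0,0],[0,0,0,0]]]'; python3 -m inch '[[[0,0,1.5,0],[0,0,1.5,0],[0,0,0,0],[0,0,0,0]]]'
```

```text
time_s: 40.08
eef_pos: [0.4376, -0.2378, 0.0082]
eef_rot: [-3.141, 0.001, 3.116]
wrist_force: [-0.1, -0.3, -1.5]
gripper_width: 0.0745
grasp_force: 59.1
time_s: 40.58
eef_pos: [0.4371, -0.2375, 0.0044]
eef_rot: [3.142, -0.0, 3.116]
wrist_force: [0.7, 0.0, -0.2]
gripper_width: 0.0743
grasp_force: 59.1
```

```bash
python3 -m inch '[[[0,0,1,0],[0,0,0,0],[0,0,0,0],[0,0,0,0]]]' 1; python3 -m inch '[[[0,0,-15,0],[0,0,-40,0],[0,0,-55,0],[0,0,-55,0],[0,0,-20,0],[40,0,0,0],[40,0,0,0],[0,0,0,0],[0,0,0,0]]]'
python3 - <<'E'
from h import *
c=snap('wrist','w12'); d=snap('top','top1')
a=cv2.resize(c['color'][:,:,::-1],(400,300)); b=cv2.resize(d['color'][155:305,160:470,::-1],(800,387-87),interpolation=2)
s=cv2.resize(snap('scene','s12')['color'][:,:,::-1],(400,300))
cv2.imwrite('pics/fin.png',np.vstack([np.hstack([a,s]),b]))
E
```

```text
time_s: 41.08
eef_pos: [0.4372, -0.2375, 0.0036]
eef_rot: [-3.141, 0.0, 3.116]
wrist_force: [0.6, 0.6, -0.1]
gripper_width: 0.0855
grasp_force: 0.0
time_s: 42.2
eef_pos: [0.3574, -0.2353, 0.1883]
eef_rot: [3.141, 0.0, 3.115]
wrist_force: [-0.1, 0.0, 0.1]
gripper_width: 0.0856
grasp_force: 0.0
```

View pics/fin.png

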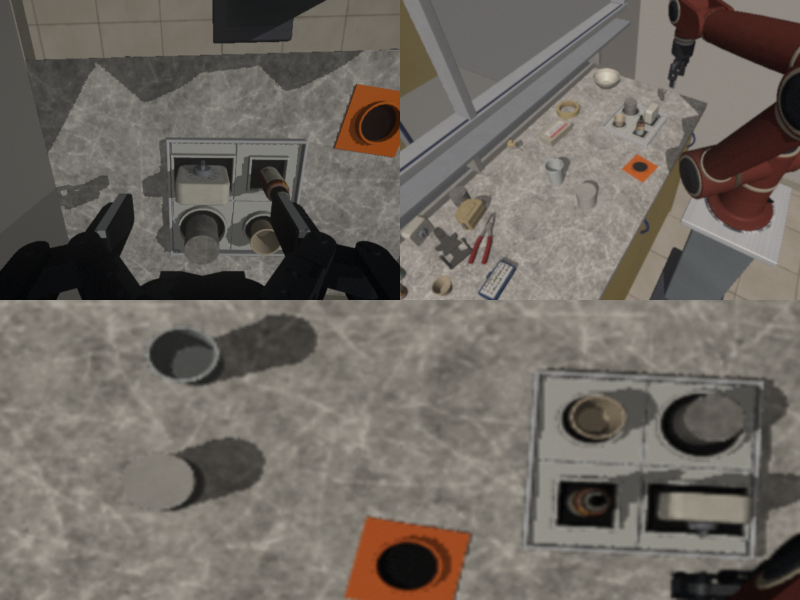

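All four pieces stand in their nests in the bottom strip: crucible (597,415), ring (712,418), bottle (590,500), timer (703,505). The cup (183,355) and the large ring (163,482) are where they were.

```bash
python3 -c "
from station import job
print(job.finish_job())"
```

```text
the job is handed in; nothing more can be done
None
```

The casting kit is in the tray, each of the four pieces upright in its own nest, with the large ring and cup left standing where they were; I handed the job in at about 42 s of the 106 s allowed.

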